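# Uncap the balloon pump's nozzle, thread hand unknown

## Task

Before the party balloons can be blown up, the round cap must come off the nozzle on top of the balloon pump: nobody remembers which way it loosens, so try turning it one way and, if it comes up against a stop, turn it the other way until it is free. Lift the cap straight up until it is at least 5 cm clear of the nozzle, and finish while still holding it there above the nozzle, level and still in the gripper. Leave the other things on the counter where they are.

Things in the scene. Friction and masses are not known exactly. Their poses are not given: they have to be found in the camera images.
- pump: electric balloon pump that stands fast on the counter: a white rounded box, 150 (x) by 220 (y) by 110 mm high, air slots in its front (-x) face. Origin: centre of its underside, z up. On its flat top: at x 0, y +50 mm the capped steel nozzle with a 72 mm foot disc, 6 mm high; at x +25, y -60 mm a flat grey disc, 34 mm wide, 8 mm high, which is not the cap.
- nozzle (a point): top end of the steel nozzle, on its upright axis, 146 mm above the counter, under the cap's ceiling (28 mm above the cap's rim). The side on which the stop lies cannot be seen. Towards the stop the cap turns only 10 to 30 degrees; pushed on, the fingers slip
- cap: the cap: grey ribbed upright plastic cylinder, 50 mm across, 54 mm high, about 60 g. Origin: centre of its lower rim, z up; seated, the rim is 118 mm above the counter and the cap's top 172 mm. Upper 26 mm solid, below a hollow skirt round the nozzle with two lugs inside, on the cap's x axis, that sit under ledges of the nozzle: seated, it lifts only 1.5 mm
- spool: bystander: empty cardboard ribbon spool, 60 mm across, 46 mm high, origin under its centre
- cone: bystander: spare white tapered nozzle standing on its 44 mm foot, 50 mm high, origin under its centre
- mug: bystander: white mug, 80 mm across, 90 mm high, origin under its centre
- jar: bystander: glass jar with a steel lid, 60 mm across, 85 mm high, origin under its centre
- bowl: bystander: white bowl, 130 mm across, 55 mm high, origin under its centre
- star: bystander: flat brass star, 72 mm across, 6 mm thick
- cap_top (a point): centre of the cap's top face, 54 mm above its rim. The loosening direction may be clockwise or anticlockwise: that way the cap turns easily (well under 0.5 Nm; the stop is hard), without rising, and lifts straight off once turned 65 to 115 degrees from its start (aim at 80). It can be turned to and fro within one grasp
Mind the look-alikes: they are no part of the job. What is shaped like the cap but red is not meant.

How it is judged (in metres and radians):
On the way, in this order (a step that is already met when the one before it is completed fails the run):
1. the cap is turned free of its ledges (more than 50 degrees from its seated position) (angle between the x axis of cap and the x axis of pump, either way round above 0.87 rad), for 0.05 s.
2. the cap is lifted clear of the nozzle (z of cap in the frame of nozzle above 0.03 m), for 0.1 s.
At the end, for the whole second after the job is handed in: The fingers hold the cap (over 1 N), its lower rim at least 40 mm above the nozzle's top and within 80 mm sideways of its axis, level within 17 degrees, still (under 30 mm/s), not touching the pump (z of cap in the frame of nozzle above 0.04 m and angle between cap's own z axis and vertical below 0.3 rad and linear speed of cap below 0.03 m/s and contact force between the fingers and cap above 1 N and contact force between cap and pump below 0.2 N and horizontal distance between cap and nozzle below 0.08 m); the arm keeps its last pose, push and grip.
It fails at once if another thing on the counter is moved by more than 30 mm (distance of any of spool, cone, mug, jar, bowl, star from where it was at the start of the episode above 0.03 m).
It also fails if it takes over 38 s, if anything falls off the work surface, if the arm or the gripper's body presses on something with over 40 N, if the wrist force passes 120 N, or if a joint passes its speed limit or range.

## Robot

A 6-joint arm with a two-finger parallel gripper is mounted at the origin on the work surface. World frame = base frame: x ahead of the robot, y to its left, z up, the work surface at z = 0. Lengths are in m, angles in degrees, forces in N, time in s.
With the tool pointing down it reaches from about 0.375 to 0.825 m from the base axis. Payload 5.5 kg.
Tool frame: the origin (TCP) lies midway between the tips of the shut fingers; the grasp point (between the pads) lies 19 mm behind it; x points along the fingers, z is the direction in which the jaws open and shut, and the axes are right-handed (so a half turn about x gives the same grasp; the last joint's range is limited). The gripper opens to 85 mm and grips with 20 to 120 N. Pads are 22 mm wide; open, the fingers measure 114 mm over their backs; the gripper's body (76 mm by 85 mm) begins 54 mm behind the grasp point. The pads swing forward as they close: fully open they stand 13 mm farther back than shut.
Start: joints at [64.572, 17.962, -2.699, 69.339, 0, 90], TCP at [0.258, 0.542, 0.199] pointing down, gripper open.
Joint ranges: [-152.73, 152.73], [-39.44, 99.34], [-58.76, 71.6], [-118.89, 123.64], [-81.53, 83.1], [-180, 180]. Speed limits (degrees/s): [136.94, 136.94, 172.46, 180, 180, 180].

## Interface

Orientations are given as [roll, pitch, yaw] about the fixed x, y, z axes, in that order (R = Rz(yaw) Ry(pitch) Rx(roll)).
In Python, from bench import arm, vision gives the robot as it stands. The module is installed in compiled form; this text tells all that it offers.
- The arm moves only by the shell command python3 -m creep 'ROWS'. ROWS is a JSON object of lists of equal length, an entry for each row: "dp": the shift along the tool's x, y, z in mm, a list of three; "angular": the turn, a rotation vector about the tool's x, y, z in degrees, a list of three; "claw": the opening, from 0 (shut) to 1 (fully open). A call has 1 to 12 rows; each row shifts and turns the commanded pose from where the row before left it, along the tool's axes as they then stand; what a row does not reach is not made up. A row lasts 1/8 s, in which the tool goes at most 62.5 mm and 10.7 degrees, less where a joint would pass 70% of its speed; a pose out of reach is approached as far as the arm can. A call is refused whole if a number of a shift passes 62.5 or a number of a turn 10.7, either way. A call with a gripper value outside its range is refused whole. The fingers move at their own pace and stop on an object; the grip force is fixed at half the most. Time passes only in rows, so rows that do not move let the fingers close. It gives the time, the measured TCP pose, the force and the opening at its end, in the units of the state.
- arm.state(): the state, without advancing time (a new reading comes with each control period).
- vision.get_image(name): name is "scene" or "side" or "wrist"; returns (picture, depth): 480x640x3 uint8, red, green, blue; 480x640 float32, m along the optical axis (not along the pixel's ray), 0 where there is no reading.
- vision.camera_info(name): a dict with "K" (3x3 intrinsics, pixels), "R" (3x3) and "t" (3): a world point X has camera coordinates R X + t; the wrist camera has in their place "tool_from_camera" (4x4, takes a point from camera to tool coordinates, whose origin is the TCP and whose axes are the tool frame's). Camera axes: x right, y down, z forward; pixel columns grow to the right and rows downward; lengths in m; the calibration is good to about 2 mm. A picture is of the moment at which its call begins: read the wrist's pose just before it. camera_info takes no time and is no camera call.
- arm.close_job(): hands the job in, once; it reports no verdict.
The state is a dict: "time": time; "joint_positions": joint angles; "joint_vel": joint speeds; "joint_efforts": joint torques, N m; "ee_pos": TCP position; "orientation": TCP orientation; "ft_force": force on the tool from outside, world axes, zero at the start; "ft_torque": the same for the moment, N m; "width": opening from 0.0 (shut) to 1.0 (fully open).
Only numpy, scipy, OpenCV 4.12 (cv2) and the standard library are available. Lean on these libraries where they do the work, as an engineer would, in place of code of your own. Each camera call takes 0.05 s, during which the arm holds its last target.

## Working session

There is one attempt and no reset: what is moved stays moved. The work goes in short steps, Python scripts to look and compute and a shell command to move; the robot and the scene stay as the last step left them, time stands still between calls to the robot, and variables do not carry over. Pictures are saved under pics/ and viewed, and the job is handed in when it is done.

```bash
mkdir -p pics; python3 - <<'E'
from bench import arm, vision
import cv2,numpy as np
print(arm.state())
for n in("scene","side"):
    im,d=vision.get_image(n); cv2.imwrite(f"pics/{n}0.png",im[...,::-1]); np.savez(f"{n}0.npz",im=im,d=d)
    print(n,vision.camera_info(n))
print(vision.camera_info("wrist"))
E
```

```text
{'time': 0.0, 'joint_positions': array([ 6.45732067e+01,  1.80030548e+01, -2.75646770e+00,  6.93395350e+01,
        1.96000371e-04,  9.00011820e+01]), 'joint_vel': array([ 0.01288497,  0.00719224,  0.03137093, -0.09240966, -0.08666343,
       -0.00032672]), 'joint_efforts': array([-2.59140768e-03, -5.39592433e+01,  3.39745688e+01,  1.91300403e-02,
       -2.51249594e-04, -3.87772801e-06]), 'ee_pos': array([0.25733331, 0.54129218, 0.19842937]), 'orientation': array([ 179.88781388,   89.90094229, -115.54016166]), 'ft_force': array([ 0.45115721, -0.39756994,  0.06640331]), 'ft_torque': array([-0.02324253,  0.00861498, -0.00329125]), 'width': 1.0006688277326603}
scene {'K': array([[565.84734144,   0.        , 317.39064126],
       [  0.        , 565.84734144, 249.64099532],
       [  0.        ,   0.        ,   1.        ]]), 'R': array([[-0.22504234,  0.97415735, -0.01932383],
       [ 0.5313362 ,  0.10607278, -0.84049415],
       [-0.81672382, -0.19941422, -0.54147592]]), 't': array([ 0.13348674, -0.18617163,  2.0129967 ])}
side {'K': array([[480.96158619,   0.        , 314.93640785],
       [  0.        , 480.96158619, 239.10661179],
       [  0.        ,   0.        ,   1.        ]]), 'R': array([[ 0.90450031, -0.42639967,  0.00790674],
       [-0.27006847, -0.58703453, -0.7631864 ],
       [ 0.33006396,  0.68816697, -0.64613002]]), 't': array([-0.49888273,  0.26053747,  1.0208676 ])}
{'K': array([[359.40936772,   0.        , 323.71354938],
       [  0.        , 359.40936772, 237.72540914],
       [  0.        ,   0.        ,   1.        ]]), 'tool_from_camera': array([[ 7.28208774e-05, -3.15737967e-01,  9.48846421e-01,
        -1.74516685e-01],
       [-6.84881907e-04, -9.48846217e-01, -3.15737847e-01,
         8.04897905e-02],
       [ 9.99999763e-01, -6.26855439e-04, -2.85339035e-04,
         2.35691517e-04],
       [ 0.00000000e+00,  0.00000000e+00,  0.00000000e+00,
         1.00000000e+00]])}
```

View pics/scene0.png

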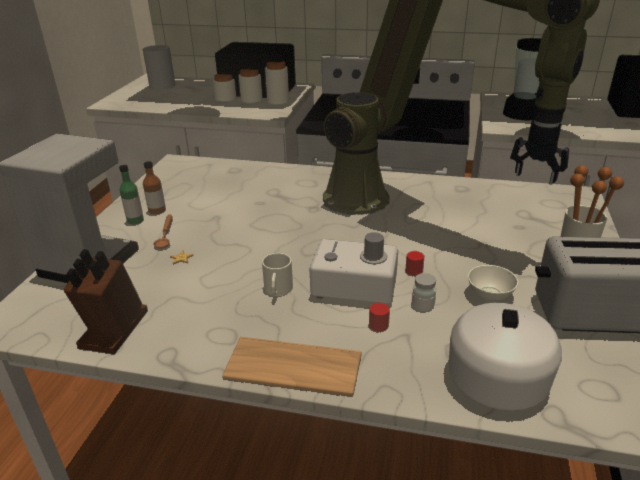

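View pics/side0.png

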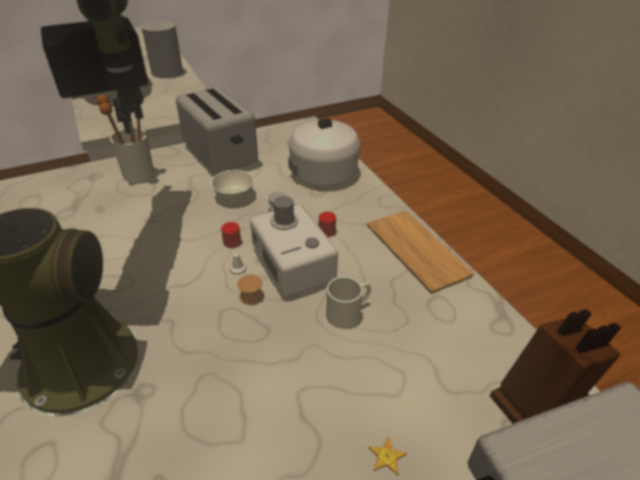

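```bash
cat > h.py <<'E'
import numpy as np,cv2
from bench import arm,vision
def ray(n,u,v):
    c=vision.camera_info(n);K,R,t=map(np.array,(c["K"],c["R"],c["t"]))
    return -R.T@t, R.T@np.linalg.inv(K)@np.array([u,v,1.])
def onplane(n,u,v,z):
    o,d=ray(n,u,v); return o+d*(z-o[2])/d[2]
E
python3 - <<'E'
from h import *
out=[]
for n,(x0,y0,x1,y1) in dict(scene=(300,220,440,310),side=(230,180,350,300)).items():
    z=np.load(n+"0.npz");im=z["im"];d=z["d"]
    c=vision.camera_info(n);K,R,t=c["K"],c["R"],c["t"]
    v,u=np.mgrid[0:480,0:640]
    P=np.stack([(u-K[0,2])/K[0,0]*d,(v-K[1,2])/K[1,1]*d,d],-1)
    W=(P-t)@R
    m=np.zeros(d.shape,bool);m[y0:y1,x0:x1]=1
    top=m&(abs(W[...,2]-.172)<.006)&(d>0)
    print(n,top.sum(),W[top].mean(0),W[top].min(0),W[top].max(0),u[top].mean(),v[top].mean())
    (cx,cy),r=cv2.minEnclosingCircle(W[top][:,:2].astype(np.float32));print("circ",cx,cy,r)
    tp=m&(abs(W[...,2]-.110)<.006)&(d>0)
    print("pump top",cv2.minAreaRect(W[tp][:,:2].astype(np.float32)))
    out.append(cv2.resize(im[y0:y1,x0:x1],(400,400*(y1-y0)//(x1-x0)))[...,::-1])
    # neighbours over 60mm within 20cm
h=max(o.shape[0] for o in out)
cv2.imwrite("pics/crop0.png",np.hstack([cv2.copyMakeBorder(o,0,h-o.shape[0],0,0,0) for o in out]))
E
```

```text
scene 179 [0.53293716 0.13890019 0.17043172] [0.50270325 0.11447793 0.16623372] [0.55814249 0.16306022 0.17488568] 373.8994413407821 237.43016759776538
circ 0.5304228663444519 0.1373993456363678 0.0297105610370636
pump top ((0.5331946611404419, 0.08923625946044922), (0.14986971020698547, 0.21420374512672424), 0.2845075726509094)
side 208 [0.5259598  0.13343014 0.17069202] [0.50239717 0.10964825 0.16611389] [0.55115125 0.16149215 0.17479992] 282.75 202.28365384615384
circ 0.5273511409759521 0.135536327958107 0.026195846498012543
pump top ((0.5266163349151611, 0.085401751101017), (0.1453859955072403, 0.21873389184474945), 1.1817084550857544)
```

View pics/crop0.png

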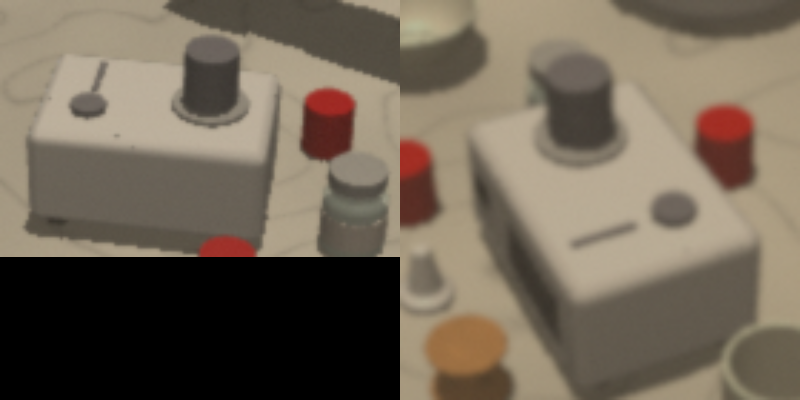

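```bash
cat >> h.py <<'E'
from scipy.spatial.transform import Rotation as Ro
def plan(target):
    s=arm.state();R=Ro.from_euler('xyz',s["orientation"],degrees=True)
    d=R.inv().apply(np.array(target)-s["ee_pos"])*1000
    # tilt correction: rotvec in tool frame to bring tool x to world -z
    x=R.apply([1,0,0]);a=np.cross(x,[0,0,-1]);rv=np.degrees(R.inv().apply(a))
    print("t",round(s["time"],2),"ee",s["ee_pos"].round(4),"dp",d.round(1),"tilt rv",rv.round(2),"jaw z axis",R.apply([0,0,1]).round(3),"y",R.apply([0,1,0]).round(3))
    print("j",s["joint_positions"].round(1),"F",s["ft_force"].round(1),"T",s["ft_torque"].round(2),"w",round(s["width"],3))
E
python3 -c "
from h import *
plan([.529,.136,.24])"
```

```text
t 0.1 ee [0.2574 0.5414 0.1985] dp [ -41.1 -419.4 -249.5] tilt rv [ 0.   -0.09  0.  ] jaw z axis [ 0.429  0.903 -0.002] y [-0.903  0.429 -0.   ]
j [64.6 18.  -2.7 69.3 -0.  90. ] F [ 0.4 -0.1 -0.6] T [0.   0.06 0.  ] w 0.998
```

```bash
python3 -m creep '{"dp":[[-14,0,0],[-14,-20,-12],[-13,-40,-24],[0,-50,-30],[0,-50,-30],[0,-50,-30],[0,-50,-30],[0,-50,-30],[0,-50,-30],[0,-40,-22],[0,-19,-11],[0,0,0]],"angular":[[0,0,0],[0,0,0],[0,0,0],[0,0,0],[0,0,0],[0,0,0],[0,0,0],[0,0,0],[0,0,0],[0,0,0],[0,0,0],[0,0,0]],"claw":[1,1,1,1,1,1,1,1,1,1,1,1]}'; python3 -c "
from h import *
plan([.529,.136,.24])"
```

```text
time: 1.6
ee_pos: [0.5299, 0.1348, 0.2413]
orientation: [-70.9, 89.9, -6.5]
ft_force: [0.5, 0.3, 0.9]
width: 0.999
t 1.6 ee [0.5299 0.1348 0.2413] dp [1.3 1.3 0.7] tilt rv [0.   0.02 0.06] jaw z axis [0.433 0.902 0.   ] y [-0.902  0.433 -0.001]
j [14.3 11.4 -5.8 72.8 -0.  39.9] F [0.5 0.3 0.9] T [-0.04 -0.04  0.05] w 0.999
```

```bash
python3 - <<'E'
from h import *
s=arm.state()
im,d=vision.get_image("wrist"); cv2.imwrite("pics/wrist1.png",im[...,::-1])
c=vision.camera_info("wrist");K=c["K"];T=c["tool_from_camera"]
R=Ro.from_euler('xyz',s["orientation"],degrees=True)
v,u=np.mgrid[0:480,0:640]
P=np.stack([(u-K[0,2])/K[0,0]*d,(v-K[1,2])/K[1,1]*d,d],-1).reshape(-1,3)
W=R.apply(P@T[:3,:3].T+T[:3,3])+s["ee_pos"]
W=W.reshape(480,640,3)
near=np.hypot(W[...,0]-.53,W[...,1]-.136)<.06
top=near&(d>0)&(abs(W[...,2]-.172)<.006)
print(top.sum(),u[top].mean(),v[top].mean(),W[top].mean(0)); print(cv2.minEnclosingCircle(W[top][:,:2].astype(np.float32)),cv2.fitEllipse(cv2.convexHull(W[top][:,:2].astype(np.float32)*1000)))
E
```

```text
3623 325.8178305271874 231.848744134695 [0.5274741  0.13784544 0.17176881]
((0.528529942035675, 0.13726431131362915), 0.025074001401662827) ((528.600830078125, 137.3478546142578), (49.243690490722656, 49.58870315551758), 72.38233947753906)
```

View pics/wrist1.png

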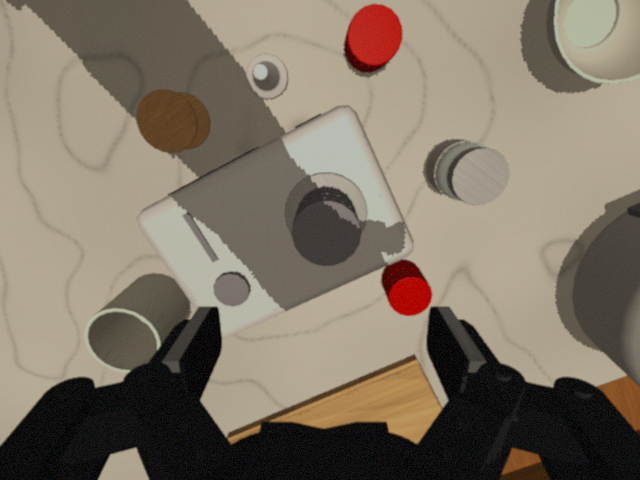

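```bash
python3 -m creep '{"dp":[[20,2.2,1.7],[40,0,0],[33,0,0],[15,0,0],[5,0,0],[0,0,0],[0,0,0],[0,0,0]],"angular":[[0,0,0],[0,0,0],[0,0,0],[0,0,0],[0,0,0],[0,0,0],[0,0,0],[0,0,0]],"claw":[1,1,1,1,1,1,1,1]}'; python3 -c "
from h import *
plan([.5286,.1373,.128])"
```

```text
time: 2.65
ee_pos: [0.5285, 0.1397, 0.1282]
orientation: [-49.3, 89.9, 15.2]
ft_force: [0.2, 0.1, 0.8]
width: 0.996
t 2.65 ee [0.5285 0.1397 0.1282] dp [ 0.2 -1.1 -2.2] tilt rv [-0.    0.06  0.07] jaw z axis [0.429 0.903 0.001] y [-0.903  0.429 -0.001]
j [ 14.8  14.4 -16.9  58.6   0.   40.2] F [0.2 0.1 0.8] T [ 0.01  0.   -0.04] w 0.996
```

```bash
python3 -m creep '{"dp":[[0,-0.8,-1.5],[0,0,0],[0,0,0]],"angular":[[0,0,0],[0,0,0],[0,0,0]],"claw":[1,1,1]}'; python3 -c "
from h import *
plan([.5286,.1373,.128])"
```

```text
time: 3.02
ee_pos: [0.528, 0.1378, 0.1273]
orientation: [5.6, 90.0, 70.2]
ft_force: [0.1, 0.1, 0.3]
width: 1.002
t 3.02 ee [0.528  0.1378 0.1273] dp [-0.7 -0.8 -0.2] tilt rv [ 0.  0. -0.] jaw z axis [0.43  0.903 0.   ] y [-0.903  0.43   0.   ]
j [ 14.6  14.4 -17.   58.5   0.   40.1] F [0.1 0.1 0.3] T [0.04 0.02 0.  ] w 1.002
```

```bash
python3 -m creep '{"dp":[[0,-0.4,0],[0,0,0],[0,0,0],[0,0,0],[0,0,0],[0,0,0],[0,0,0],[0,0,0]],"angular":[[0,0,0],[0,0,0],[0,0,0],[0,0,0],[0,0,0],[0,0,0],[0,0,0],[0,0,0]],"claw":[0,0,0,0,0,0,0,0]}'; python3 -c "
from h import *
plan([.5286,.1373,.128])"
```

```text
time: 4.03
ee_pos: [0.5288, 0.1378, 0.1279]
orientation: [-53.5, 89.9, 11.1]
ft_force: [-0.4, -0.6, 5.4]
width: 0.553
t 4.03 ee [0.5288 0.1378 0.1279] dp [-0.1 -0.1 -0.5] tilt rv [-0.    0.04  0.05] jaw z axis [0.429 0.903 0.001] y [-0.903  0.429 -0.001]
j [ 14.6  14.5 -17.   58.5  -0.   40. ] F [-0.4 -0.6  5.4] T [-0.12  0.11  0.01] w 0.553
```

```bash
python3 -m creep '{"dp":[[0,0,0],[0,0,0],[0,0,0]],"angular":[[4,0,0],[4,0,0],[0,0,0]],"claw":[0,0,0]}'; python3 -c "
from h import *
plan([.5286,.1373,.128])"
python3 -m creep '{"dp":[[0,0,0],[0,0,0],[0,0,0]],"angular":[[4,0,0],[4,0,0],[0,0,0]],"claw":[0,0,0]}'; python3 -c "
from h import *
plan([.5286,.1373,.128])"
```

```text
time: 4.4
ee_pos: [0.5289, 0.1378, 0.1278]
orientation: [-43.2, 89.9, 13.3]
ft_force: [0.2, 0.2, 4.8]
width: 0.551
t 4.4 ee [0.5289 0.1378 0.1278] dp [-0.2 -0.1 -0.6] tilt rv [-0.    0.05  0.05] jaw z axis [0.551 0.835 0.001] y [-0.835  0.551 -0.001]
j [ 14.6  14.5 -16.9  58.5  -0.   48. ] F [0.2 0.2 4.8] T [-0.03  0.01 -0.06] w 0.551
time: 4.78
ee_pos: [0.5289, 0.1378, 0.1278]
orientation: [-39.7, 89.9, 8.8]
ft_force: [0.3, 0.0, 5.4]
width: 0.555
t 4.78 ee [0.5289 0.1378 0.1278] dp [-0.2 -0.1 -0.6] tilt rv [-0.    0.06  0.05] jaw z axis [0.662 0.75  0.001] y [-0.75   0.662 -0.001]
j [ 14.6  14.5 -16.9  58.5  -0.   56. ] F [0.3 0.  5.4] T [-0.06 -0.03 -0.08] w 0.555
```

```bash
python3 -m creep '{"dp":[[0,0,0],[0,0,0],[0,0,0]],"angular":[[3,0,0],[3,0,0],[0,0,0]],"claw":[0,0,0]}'; python3 -c "
from h import *
plan([.5286,.1373,.128])"
python3 -m creep '{"dp":[[0,0,0],[0,0,0],[0,0,0]],"angular":[[3,0,0],[3,0,0],[0,0,0]],"claw":[0,0,0]}'; python3 -c "
from h import *
plan([.5286,.1373,.128])"
python3 -m creep '{"dp":[[0,0,0],[0,0,0],[0,0,0]],"angular":[[3,0,0],[3,0,0],[0,0,0]],"claw":[0,0,0]}'; python3 -c "
from h import *
plan([.5286,.1373,.128])"
```

```text
time: 5.15
ee_pos: [0.5289, 0.1377, 0.1279]
orientation: [-40.7, 89.9, 1.8]
ft_force: [0.4, -0.5, 5.7]
width: 0.556
t 5.15 ee [0.5289 0.1377 0.1279] dp [-0.1 -0.1 -0.5] tilt rv [0.   0.06 0.05] jaw z axis [0.736 0.677 0.001] y [-0.677  0.736 -0.001]
j [ 14.6  14.5 -16.9  58.5  -0.   62. ] F [ 0.4 -0.5  5.7] T [-0.17 -0.   -0.04] w 0.556
time: 5.52
ee_pos: [0.5287, 0.1373, 0.1278]
orientation: [-79.1, 89.9, -42.5]
ft_force: [-1.1, -2.0, 6.1]
width: 0.552
t 5.53 ee [0.5287 0.1373 0.1278] dp [-0.2  0.  -0.1] tilt rv [-0.    0.02  0.08] jaw z axis [0.802 0.597 0.   ] y [-0.597  0.802 -0.001]
j [ 14.6  14.4 -17.   58.6  -0.1  67.9] F [-1.1 -2.   6.1] T [-0.46  0.19  0.71] w 0.552
time: 5.9
ee_pos: [0.5276, 0.139, 0.1284]
orientation: [73.7, 89.8, 104.3]
ft_force: [-5.6, 2.9, 12.9]
width: 0.552
t 5.9 ee [0.5276 0.139  0.1284] dp [ 0.4 -1.9 -0. ] tilt rv [ 0.    0.05 -0.16] jaw z axis [0.861 0.509 0.001] y [-0.509  0.861  0.003]
j [ 14.6  14.4 -16.9  58.7   0.2  74. ] F [-5.6  2.9 12.9] T [ 0.47  1.28 -0.12] w 0.552
```

```bash
python3 -m creep '{"dp":[[0,0,0],[0,0,0],[0,0,0]],"angular":[[-4,0,0],[-6,0,0],[0,0,0]],"claw":[0,0,0]}'; python3 -c "
from h import *
plan([.5286,.1373,.128])"
python3 -m creep '{"dp":[[0,0,0],[0,0,0],[0,0,0],[0,0,0],[0,0,0]],"angular":[[-6,0,0],[-6,0,0],[-6,0,0],[-6,0,0],[0,0,0]],"claw":[0,0,0,0,0]}'; python3 -c "
from h import *
plan([.5286,.1373,.128])"
```

```text
time: 6.28
ee_pos: [0.5274, 0.1387, 0.1284]
orientation: [72.6, 89.9, 113.3]
ft_force: [-6.5, 2.2, 12.6]
width: 0.554
t 6.28 ee [0.5274 0.1387 0.1284] dp [ 0.4 -1.8 -0. ] tilt rv [-0.    0.04 -0.13] jaw z axis [0.758 0.652 0.001] y [-0.652  0.758  0.002]
j [ 14.6  14.4 -17.   58.7   0.1  64. ] F [-6.5  2.2 12.6] T [0.31 1.47 0.17] w 0.554
time: 6.9
ee_pos: [0.5272, 0.1381, 0.1285]
orientation: [74.1, 89.9, 138.7]
ft_force: [-6.3, 0.6, 14.3]
width: 0.553
t 6.9 ee [0.5272 0.1381 0.1285] dp [ 0.5 -1.6 -0.1] tilt rv [ 0.    0.02 -0.08] jaw z axis [0.428 0.904 0.   ] y [-0.904  0.428  0.001]
j [ 14.6  14.4 -17.   58.7   0.1  40. ] F [-6.3  0.6 14.3] T [-0.11  1.61  0.16] w 0.553
```

```bash
python3 -m creep '{"dp":[[0,0,0],[0,0,0],[0,0,0],[0,0,0],[0,0,0]],"angular":[[-6,0,0],[-8,0,0],[-8,0,0],[-8,0,0],[0,0,0]],"claw":[0,0,0,0,0]}'; python3 -c "
from h import *
plan([.5286,.1373,.128])"
python3 -m creep '{"dp":[[0,0,0],[0,0,0],[0,0,0],[0,0,0],[0,0,0],[0,0,0],[0,0,0]],"angular":[[-8,0,0],[-8,0,0],[-8,0,0],[-8,0,0],[-8,0,0],[-4,0,0],[0,0,0]],"claw":[0,0,0,0,0,0,0]}'; python3 -c "
from h import *
plan([.5286,.1373,.128])
im,d=vision.get_image('scene'); cv2.imwrite('pics/scene2.png',cv2.resize(im[160:320,260:460],(800,640))[:600,:,::-1])"
```

```text
time: 7.52
ee_pos: [0.5273, 0.1372, 0.1286]
orientation: [128.8, 89.9, -136.6]
ft_force: [-7.6, -1.9, 16.0]
width: 0.553
t 7.53 ee [0.5273 0.1372 0.1286] dp [ 0.6 -1.3 -0. ] tilt rv [ 0.   -0.04 -0.05] jaw z axis [-0.082  0.997 -0.001] y [-0.997 -0.082  0.001]
j [ 14.6  14.4 -17.   58.7  -0.    9.9] F [-7.6 -1.9 16. ] T [-0.64  1.56  0.17] w 0.553
time: 8.4
ee_pos: [0.5279, 0.1366, 0.1286]
orientation: [138.7, 89.9, -82.6]
ft_force: [-5.5, -4.7, 14.6]
width: 0.551
t 8.4 ee [0.5279 0.1366 0.1286] dp [ 0.6 -1.  -0. ] tilt rv [ 0.   -0.08 -0.07] jaw z axis [-0.75   0.661 -0.001] y [-0.661 -0.75   0.001]
j [ 14.6  14.4 -16.9  58.7  -0.1 -34. ] F [-5.5 -4.7 14.6] T [-0.99  1.16  0.06] w 0.551
```

View pics/scene2.png

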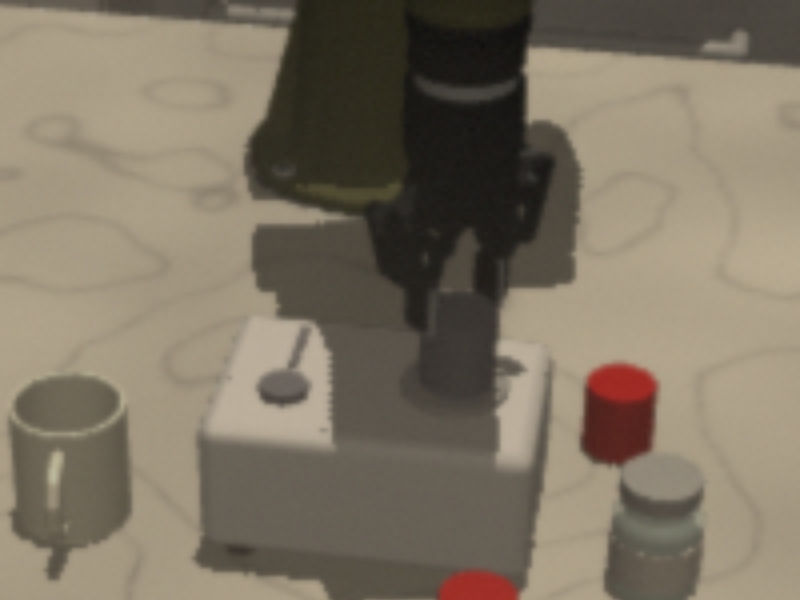

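Cap (about 458,345 in the crop) is upright between the fingers with the other things in place. The first way met a stop at about 25°. The other way turned freely to about -80°. Trial lift next.

```bash
python3 -m creep '{"dp":[[-2,0,0],[-2,0,0],[-2,0,0],[0,0,0]],"angular":[[0,0,0],[0,0,0],[0,0,0],[0,0,0]],"claw":[0,0,0,0]}'; python3 -c "
from h import *
plan([.5286,.1373,.128])
im,d=vision.get_image('scene'); cv2.imwrite('pics/scene3.png',cv2.resize(im[160:320,260:460],(800,640))[:600,:,::-1])"
```

```text
time: 8.95
ee_pos: [0.5278, 0.1372, 0.1328]
orientation: [84.9, 89.9, -136.5]
ft_force: [-1.1, -4.5, -2.8]
width: 0.555
t 8.95 ee [0.5278 0.1372 0.1328] dp [ 4.8 -0.6 -0.5] tilt rv [ 0.    0.01 -0.09] jaw z axis [-0.75   0.662  0.   ] y [-0.662 -0.75   0.002]
j [ 14.6  14.3 -16.5  59.3  -0.  -34. ] F [-1.1 -4.5 -2.8] T [-1.01  0.34 -0.01] w 0.555
```

View pics/scene3.png

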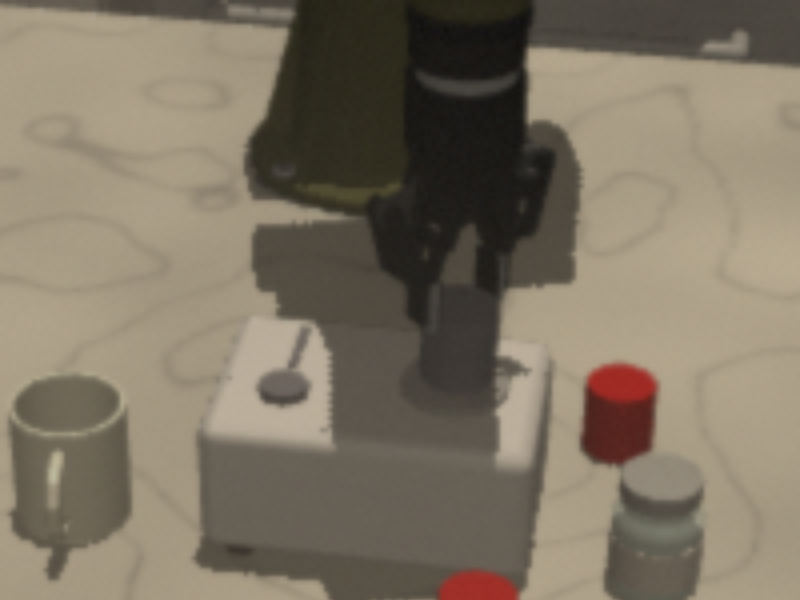

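```bash
python3 -m creep '{"dp":[[-2,0,0],[-2,0,0],[-2,0,0],[0,0,0]],"angular":[[0,0,0],[0,0,0],[0,0,0],[0,0,0]],"claw":[0,0,0,0]}'; python3 -c "
from h import *
plan([.5286,.1373,.225])"
```

```text
time: 9.5
ee_pos: [0.5286, 0.1376, 0.1397]
orientation: [-154.0, 90.0, -15.4]
ft_force: [-1.3, -4.7, -2.2]
width: 0.552
t 9.5 ee [0.5286 0.1376 0.1397] dp [-85.3   0.2  -0.2] tilt rv [ 0.   -0.04  0.02] jaw z axis [-0.75   0.662 -0.001] y [-0.662 -0.75  -0.   ]
j [ 14.6  14.  -15.9  60.   -0.  -34. ] F [-1.3 -4.7 -2.2] T [-1.22  0.14  0.01] w 0.552
```

Force stays low with no drag, so the cap is free. Lifting on.

```bash
python3 -m creep '{"dp":[[-5,0,0],[-10,0,0],[-10,0,0],[-12,0,0],[-12,0,0],[-12,0,0],[-12,0,0],[-10,0,0],[-5,0,0],[0,0,0],[0,0,0],[0,0,0]],"angular":[[0,0,0],[0,0,0],[0,0,0],[0,0,0],[0,0,0],[0,0,0],[0,0,0],[0,0,0],[0,0,0],[0,0,0],[0,0,0],[0,0,0]],"claw":[0,0,0,0,0,0,0,0,0,0,0,0]}'; python3 - <<'E'
from h import *
plan([.5286,.1373,.225])
o=[]
for n,(x0,y0,x1,y1) in dict(scene=(300,180,440,300),side=(220,140,360,260)).items():
    im,d=vision.get_image(n);c=vision.camera_info(n);K,R,t=c["K"],c["R"],c["t"]
    v,u=np.mgrid[0:480,0:640]
    W=(np.stack([(u-K[0,2])/K[0,0]*d,(v-K[1,2])/K[1,1]*d,d],-1)-t)@R
    m=(d>0)&(np.hypot(W[...,0]-.529,W[...,1]-.1373)<.035)&(W[...,2]>.15)
    print(n,m.sum(),np.percentile(W[m][:,2],[0,1,5,50,99]).round(3))
    o.append(cv2.resize(im[y0:y1,x0:x1],(400,343))[...,::-1])
cv2.imwrite("pics/lift.png",np.hstack(o))
E
```

```text
time: 11.0
ee_pos: [0.528, 0.1376, 0.2268]
orientation: [53.6, 90.0, -167.9]
ft_force: [0.7, -0.5, -0.3]
width: 0.551
t 11.0 ee [0.528  0.1376 0.2268] dp [ 1.8 -0.2 -0.7] tilt rv [ 0.    0.03 -0.04] jaw z axis [-0.75   0.662  0.001] y [-0.662 -0.75   0.001]
j [ 14.6  11.6  -7.4  71.    0.  -34. ] F [ 0.7 -0.5 -0.3] T [-0.05 -0.02 -0.07] w 0.551
scene 1925 [0.213 0.218 0.229 0.349 0.67 ]
side 2085 [0.215 0.22  0.231 0.347 0.617]
```

View pics/lift.png

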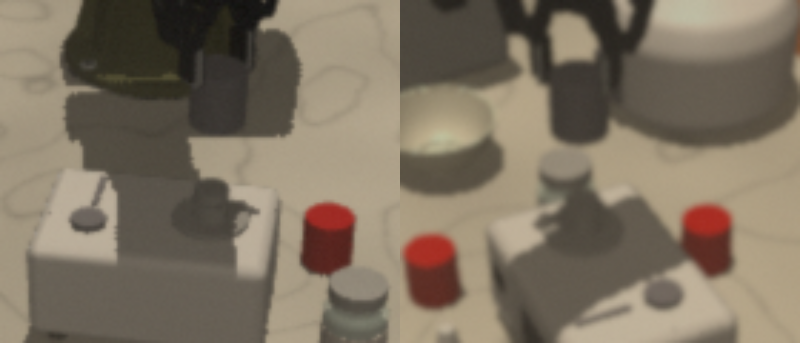

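Cap at crop (217,95) and (578,100) is upright in the fingers above the bare nozzle. Its lowest points are at z ≈ 0.214, about 68 mm above the nozzle top.

```bash
python3 -c "
from h import *
s=arm.state();print(s['joint_vel'].round(2),s['width']);print(arm.close_job())"
```

```text
[ 0.02 -0.11  0.2   0.11 -0.01 -0.03] 0.5571529947237895
the job is handed in; nothing more can be done
None
```

The cap is off the nozzle and held still and level above it. I handed the job in just after 11 s on the clock, against the 38 s limit.

- **Turning:** I gripped the grey cap and turned it about the tool's +x axis. It met a stop at about 25°, with the torque rising to about 0.7 Nm, and then the fingers slipped a few degrees. I turned it back the other way to about 80° past its start. That figure includes an estimated 7° of slip, so it is not a measured cap angle. The torque about the upright axis stayed under 0.2 Nm.
- **Lifting:** I raised it in small steps at first. The vertical force stayed under 3 N, so nothing was catching.
- **Last checks:** Both cameras put the cap's rim at z ≈ 0.214 m, about 68 mm above the nozzle's top. The gripper centre is within about 1 mm of the cap's starting axis, and the opening of 0.55 fits a gripped cap. The arm is still, the outside force is under 1 N, and the bystanders in view stand where they were.

One flaw: the slip shifted the cap 1–2 mm off centre in the grip, with side forces of about 5–8 N while turning. They were gone after the lift, and no check failed.

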